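# Open the wet-panel carrier and hold its gate wide

## Robot

A 6-joint arm with a two-finger parallel gripper is mounted at the origin on the work surface. World frame = base frame: x ahead of the robot, y to its left, z up, the work surface at z = 0. Lengths are in m, angles in rad, forces in N, time in s.
With the tool pointing down it reaches from about 0.3 to 0.75 m from the base axis. Payload 8.5 kg.
Tool frame: the origin (TCP) lies at the very end of the fingers, on their centre line; the grasp point (between the pads) lies 19 mm behind it; z points along the fingers, y is the direction in which the jaws open and shut (so a half turn about z gives the same grasp; the last joint's range is limited). The gripper opens to 85 mm and grips with 20 to 120 N. Pads are 22 mm wide; open, the fingers measure 114 mm over their backs; the gripper's body (76 mm by 85 mm) begins 54 mm behind the grasp point. The pads swing forward as they close: fully open they stand 13 mm farther back than shut.
Start: joints at [-1.335, 0.381, 1.297, -0, 1.464, -0.215], TCP at [0.24, -0.495, 0.231] pointing down, gripper open.
Joint ranges: [-3.11, 3.11], [-0.89, 2.33], [0.22, 2.48], [-1.42, 4.56], [0.17, 2.85], [-2.88, 2.88]. Speed limits (rad/s): [2.39, 2.39, 3.14, 3.14, 3.14, 3.14].

## Interface

Orientations are given as a rotation vector (axis times angle).
In Python, from bench import ctrl gives the robot as it stands. The module is installed in compiled form; this text tells all that it offers.
- The arm moves only by the tool carry_out, never from a script. Its argument "commands" is a list of rows, each an object with "delta_pos": the shift along the tool's x, y, z in units of 40 mm (1.0 is 40 mm), a list of three; "angular": the turn, a rotation vector about the tool's x, y, z in degrees, a list of three; "gripper": the closure, from -1 (fully open) to 1 (shut). A call has exactly 8 rows; each row is the pose to reach, as a shift and turn from the pose commanded when the call began, along the tool's axes at that moment; what a row does not reach only later rows make up. A row lasts 1/10 s, in which the tool goes at most 50 mm and 8.59 degrees, less where a joint would pass 70% of its speed; a pose out of reach is approached as far as the arm can. A call with a gripper value outside its range is refused whole. The fingers move at their own pace and stop on an object; "squeeze" is the grip in N (left out, the last holds). Time passes only in rows, so rows that repeat a pose let the fingers close, or fill a call up. It gives the time, the measured TCP pose, the force and the opening at its end, in the units of the state.
- ctrl.get_state(): the state, without advancing time (a new reading comes with each control period).
- ctrl.get_image(name): name is "side" or "top"; returns the picture (400x640x3 uint8, blue, green, red); there is no depth.
- ctrl.camera_model(name): a dict with "intrinsics" (3x3 intrinsics, pixels), "k1" (the pictures are not rectified: a ray, as slopes to the right and down, at radius r is drawn at 1 + k1 r^2 times it, then the intrinsics apply), "camera_from_world" (4x4, takes a point from world to camera coordinates). Camera axes: x right, y down, z forward; pixel columns grow to the right and rows downward; lengths in m; the calibration is good to about 2 mm. A picture is of the moment at which its call begins. camera_model takes no time and is no camera call.
- ctrl.sign_off(): hands the job in, once; it reports no verdict.
The state is a dict: "time": time; "joint_pos": joint angles; "qvel": joint speeds; "joint_torque": joint torques, N m; "ee_pos": TCP position; "tcp_rot": TCP orientation; "ft_force": force on the tool from outside, world axes, zero at the start; "torque": the same for the moment, N m; "grip_width": finger opening in m.
Only numpy, scipy, OpenCV 4.12 (cv2) and the standard library are available. Lean on these libraries where they do the work, as an engineer would, in place of code of your own. Each camera call takes 0.05 s, during which the arm holds its last target. There are 200 camera calls.

## Task

The wet paintings are to be taken out of the plywood panel carrier, so open it and hold it for me: pinch the roof catch so that the gate springs ajar onto its safety catch, then pinch the catch on top of the gate and swing the gate by it out past its half-open airing notch until it is wide open, about as far as it goes. The hinge is sprung shut, so finish with the gripper still pinching the gate's catch and holding the gate wide open. Leave everything else on the table where it stands.

Things in the scene. Friction and masses are not known exactly. Their poses are not given: they have to be found in the camera images.
- carrier: fixed plywood box 250 mm wide (y), 215 deep (x), roof at 190; origin under the middle of its open front; x points into the box, y to the hinge side, z up. The gate closes its front; wet panels inside. A carrying handle (38 mm high) crosses the roof 118 mm behind the front. Apart from it and the catches' tabs all on the roof is under 17 mm high; catch centre posts reach 34
- gate (a joint): angle of the gate on its upright hinge, rad: 0 shut; ajar on the safety catch about 0.10; airing notch (plunger between two pins, holds it) 0.72, left behind above 0.95; stop 1.45. It opens outward: the free edge swings to the carrier's -x, then +y. A spring of 0.2 to 0.5 N m closes it; passing the notch takes about 0.8 N m, some 4 N at the gate's catch
- gate_hinge (a point): point on the gate's upright hinge line, 33 mm above the roof; axes as the carrier's (this point does not turn with the gate)
- roof_catch (a point): midpoint between the tabs of the roof catch, at a good grip height 33 mm above the roof, 55 mm behind the gate's mid-plane, 110 mm from the hinge line; axes as the carrier's. Tabs: 44 mm over their outer faces along y, pinched together 9 mm each to stops (26 mm over all) against 3 to 7 N each; they spring back when let go. Under 33 mm over all their barbs free the gate, which springs ajar by itself
- gate_catch (a point): midpoint between the tabs of the gate's catch (also its handle), on its top rail near the free edge, 195 mm from the hinge line, 33 mm above the roof; axes turn with the gate, equal to the carrier's when shut: y along the gate to the hinge, x into the box. Tabs, travel and springs as the roof catch, pinched along y. Its prongs reach over the roof behind two keepers and stop the gate at about 0.10 rad unless pinched
- roof_tab_left: outer face of the left (+y) tab of the roof catch: a dark steel upright 20 mm wide, 8 mm thick, from 8 to 48 mm above the roof; origin at the middle of its outer face, 33 mm above the roof; axes as the carrier's
- roof_tab_right: outer face of the right (-y) tab of the roof catch: a dark steel upright 20 mm wide, 8 mm thick, from 8 to 48 mm above the roof; origin at the middle of its outer face, 33 mm above the roof; axes as the carrier's
- gate_tab_left: outer face of the left (+y, hinge side) tab of the gate catch: a dark steel upright 20 mm wide, 8 mm thick, from 8 to 48 mm above the roof; origin at the middle of its outer face, 33 mm above the roof; axes as the gate catch's
- gate_tab_right: outer face of the right (-y, free-edge side) tab of the gate catch: a dark steel upright 20 mm wide, 8 mm thick, from 8 to 48 mm above the roof; origin at the middle of its outer face, 33 mm above the roof; axes as the gate catch's
- brush_jar: glass jar 72 mm across, 100 mm tall, with brushes standing in it to about 210 mm; origin under its centre
- paint_bottle_tall: white paint bottle 48 mm across, 140 mm tall; origin under its centre
- paint_bottle_short: jar of paint 52 mm across, 95 mm tall; origin under its centre
- water_cup: clear cup 76 mm across, 85 mm tall; origin under its centre
- tape_roll: roll of paper tape 60 mm across, 24 mm high, lying flat; origin under its centre
- paint_tube: metal paint tube lying flat, 105 x 34 mm, 16 mm high; origin under its centre
- small_canvas: small stretched canvas lying flat, 130 x 100 mm, 16 mm thick; origin under its centre

How it is judged:
By the outcome, as a careful person would: the job done as asked, in the order asked, and still so for the second after the job is handed in, while the arm keeps its last pose, push and grip.
It also fails if it takes over 45 s, if anything falls off the work surface, if the arm or the gripper's body presses on something with over 40 N, if the wrist force passes 120 N, or if a joint passes its speed limit or range.

## Working session

There is one attempt and no reset: what is moved stays moved. The work goes in short steps, Python scripts to look and compute and a tool call to move; the robot and the scene stay as the last step left them, time stands still between calls to the robot, and variables do not carry over. Pictures are saved under pics/ and viewed, about 8 in all and at most 12, crops included, and the job is handed in when it is done.

Besides the shell and the picture viewer there is one more tool, called after ">>>" as name([rows], argument=value, ...), one row to a line, values as JSON. carry_out: Moves the arm, as the interface text tells. Its arguments: {"type":"object","properties":{"commands":{"type":"array","items":{"type":"object","properties":{"delta_pos":{"type":"array","items":{"type":"number"}},"angular":{"type":"array","items":{"type":"number"}},"gripper":{"type":"number"}}}},"squeeze":{"type":"number"}},"required":["commands"]}

```bash
mkdir -p pics; cat > h.py <<'E'
import numpy as np,cv2
from scipy.spatial.transform import Rotation as R
from scipy.optimize import least_squares
from bench import ctrl
def proj(n,P):
    m=ctrl.camera_model(n);T=np.array(m["camera_from_world"]);K=np.array(m["intrinsics"])
    c=np.atleast_2d(P)@T[:3,:3].T+T[:3,3];s=c[:,:2]/c[:,2:];r2=(s**2).sum(1,keepdims=True);s=s*(1+m["k1"]*r2)
    return s@K[:2,:2].T+K[:2,2]
def atz(n,uv,z):
    f=lambda q:proj(n,[q[0],q[1],z])[0]-uv
    return least_squares(f,[0.5,0]).x
def snap(n,name,crop=None,k=1):
    im=ctrl.get_image(n)
    cv2.imwrite(f"pics/raw_{name}.png",im)
    if crop: 
        a,b,c,d=crop; im=im[b:d,a:c]
    if k!=1: im=cv2.resize(im,None,fx=k,fy=k,interpolation=cv2.INTER_CUBIC)
    cv2.imwrite(f"pics/{name}.png",im)
E
python3 - <<'E'
from h import *
snap("top","top0",k=1.25);snap("side","side0",k=1.25)
for n in("top","side"):
    m=ctrl.camera_model(n);print(m)
s=ctrl.get_state();print(s)
E
```

```text
{'intrinsics': array([[489.0125466 ,   0.        , 320.92522253],
       [  0.        , 489.0125466 , 191.19650358],
       [  0.        ,   0.        ,   1.        ]]), 'k1': -0.10440104032887665, 'camera_from_world': array([[ 0.02792704, -0.99930751,  0.02458804, -0.04714937],
       [-0.98975153, -0.03108931, -0.13937488,  0.54079717],
       [ 0.14004279, -0.02044372, -0.98993438,  1.53611526],
       [ 0.        ,  0.        ,  0.        ,  1.        ]])}
{'intrinsics': array([[407.05803036,   0.        , 317.88123891],
       [  0.        , 407.05803036, 198.68914324],
       [  0.        ,   0.        ,   1.        ]]), 'k1': -0.09030884380786336, 'camera_from_world': array([[ 8.01788765e-01, -5.97607405e-01, -4.06825267e-04,
        -4.49852957e-01],
       [-3.09715031e-01, -4.14951335e-01, -8.55506861e-01,
         2.81493633e-01],
       [ 5.11088423e-01,  6.86061790e-01, -5.17791314e-01,
         1.06821353e+00],
       [ 0.00000000e+00,  0.00000000e+00,  0.00000000e+00,
         1.00000000e+00]])}
{'time': 0.1, 'joint_pos': array([-1.33533633e+00,  3.81127009e-01,  1.29816078e+00, -5.25419461e-06,
        1.46361567e+00, -2.15297260e-01]), 'qvel': array([-1.72382411e-03, -1.17416979e-03, -6.47925611e-03, -6.49963034e-05,
       -5.40950892e-05,  5.79749377e-06]), 'joint_torque': array([ 4.26480183e-03, -4.49220049e+01, -2.31656152e+01, -9.77232708e-05,
        3.72105249e-03, -2.86468214e-06]), 'ee_pos': array([ 0.23954058, -0.49480113,  0.23078255]), 'tcp_rot': array([-3.06086266e+00, -7.01776737e-01,  2.89501178e-05]), 'ft_force': array([ 0.09598875, -1.22814306,  0.54061542]), 'torque': array([ 0.02859592, -0.02024209, -0.01759986]), 'grip_width': 0.08533529675429939}
```

View pics/top0.png

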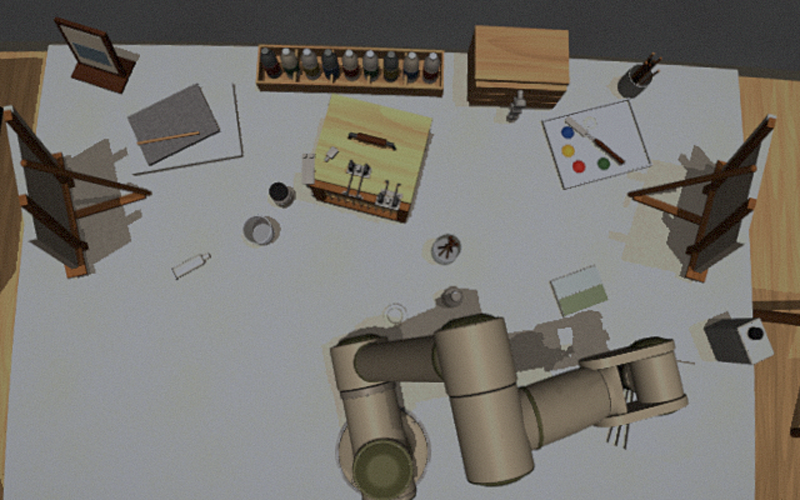

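View pics/side0.png

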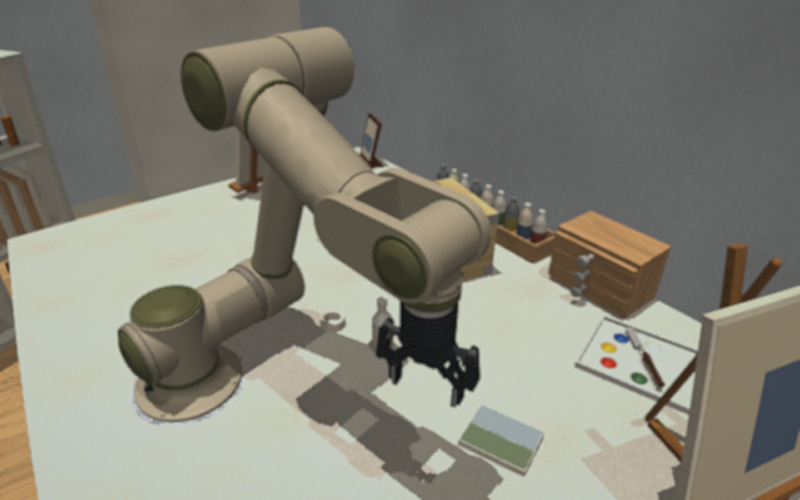

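The top view shows the carrier at about (370,158) in the 800-px picture: roof catch near (357,172), gate catch near (390,197), and the hinge at the left. In the side view the arm hides it. I'll enlarge the carrier.

```bash
python3 - <<'E'
from h import *
im=cv2.imread("pics/raw_top0.png")[70:185,235:355]
cv2.imwrite("pics/c1.png",cv2.resize(im,None,fx=5,fy=5,interpolation=cv2.INTER_CUBIC))
E
```

```text
(no output)
```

View pics/c1.png

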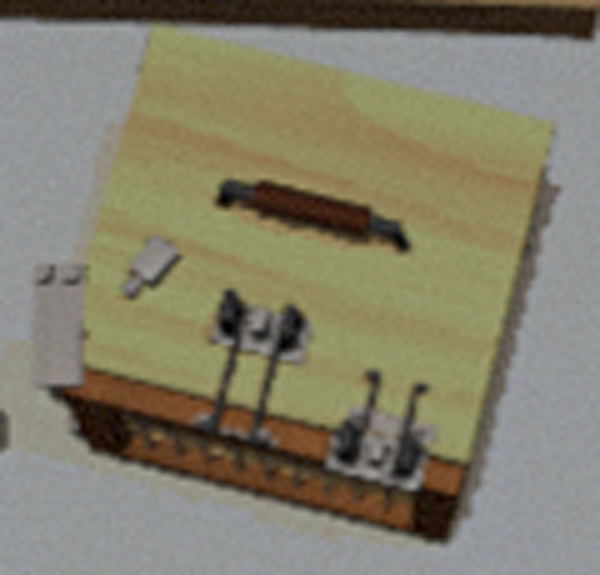

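```bash
python3 - <<'E'
from h import *
# crop px -> (carrier-frame point fn of hx,hy)
L=[((152,25),lambda a,b:(.215,.125,.19)),((552,122),lambda a,b:(.215,-.125,.19)),((465,462),lambda a,b:(.0,-.125,.19)),((85,370),lambda a,b:(0,.125,.19)),
((232,314),lambda a,b:(a+.055,b-.110+.018,.222)),((292,327),lambda a,b:(a+.055,b-.110-.018,.222)),
((349,438),lambda a,b:(a,b-.195+.018,.222)),((409,452),lambda a,b:(a,b-.195-.018,.222)),((312,207),lambda a,b:(.118,0,.225))]
uv=np.array([((c[0]+.5)/5-.5+235,(c[1]+.5)/5-.5+70) for c,_ in L])
def W(q,P):
    c,s=np.cos(q[2]),np.sin(q[2]);P=np.array(P);return np.c_[q[0]+c*P[:,0]-s*P[:,1],q[1]+s*P[:,0]+c*P[:,1],P[:,2]]
def f(q): return (proj("top",W(q,[g(q[3],q[4]) for _,g in L]))-uv).ravel()
r=least_squares(f,[.6,0,-.2,-.01,.11]);q=r.x;print(q.round(4),"deg",np.degrees(q[2]));print(r.fun.reshape(-1,2).round(2))
a,b=q[3:]
for n,p in dict(hinge=(a,b,.223),roof=(a+.055,b-.11,.223),gate=(a,b-.195,.223)).items(): print(n,W(q,[p]).round(4))
for n,uv2,z in (("jar",(447/1.25,249/1.25),.0),("jartop",(447/1.25,249/1.25),.1),("cup",(261/1.25,230/1.25),.04),("tube",(192/1.25,264/1.25),.01),("bottle",(281/1.25,193/1.25),.09),("tallb",(452/1.25,297/1.25),.14)): print(n,atz("top",uv2,z).round(3))
E
```

```text
[ 0.6328  0.0702 -0.1991 -0.0096  0.1257] deg -11.408306930849417
[[ 0.2   0.84]
 [ 0.9  -0.24]
 [ 2.45 -0.07]
 [-4.22 -0.73]
 [-0.51 -0.02]
 [-0.39  0.16]
 [ 0.33 -0.08]
 [ 0.56 -0.06]
 [ 0.68  0.12]]
hinge [[0.6482 0.1954 0.223 ]]
roof [[0.6804 0.0767 0.223 ]]
gate [[0.6096 0.0042 0.223 ]]
jar [ 0.525 -0.154]
jartop [ 0.512 -0.144]
cup [0.554 0.331]
tube [0.463 0.514]
bottle [0.642 0.276]
tallb [ 0.392 -0.154]
```

```bash
cat >> h.py <<'E'
def Rdown(ydeg):
    a=np.radians(ydeg);y=np.array([np.cos(a),np.sin(a),0]);z=np.array([0,0,-1.]);return np.c_[np.cross(y,z),y,z]
def plan(p,ydeg,R0=None,p0=None):
    s=ctrl.get_state();R0=R.from_rotvec(s["tcp_rot"]).as_matrix() if R0 is None else R0
    p0=s["ee_pos"] if p0 is None else p0
    d=R0.T@(np.array(p)-p0)/.04;w=R.from_matrix(R0.T@Rdown(ydeg)).as_rotvec(degrees=True)
    print("delta",d.round(3),"ang",w.round(2));return d,w
E
python3 - <<'E'
from h import *
L=[((152,25),lambda a,b:(.215,.125,.19)),((552,122),lambda a,b:(.215,-.125,.19)),
((232,314),lambda a,b:(a+.055,b-.110+.018,.222)),((292,327),lambda a,b:(a+.055,b-.110-.018,.222)),
((349,438),lambda a,b:(a,b-.195+.018,.222)),((409,452),lambda a,b:(a,b-.195-.018,.222)),((312,207),lambda a,b:(.118,0,.225))]
uv=np.array([((c[0]+.5)/5-.5+235,(c[1]+.5)/5-.5+70) for c,_ in L])
def W(q,P):
    c,s=np.cos(q[2]),np.sin(q[2]);P=np.array(P);return np.c_[q[0]+c*P[:,0]-s*P[:,1],q[1]+s*P[:,0]+c*P[:,1],P[:,2]]
def f(q): return (proj("top",W(q,[g(q[3],q[4]) for _,g in L]))-uv).ravel()
r=least_squares(f,[.6,0,-.2,-.01,.11]);q=r.x;print(q.round(4),"deg",np.degrees(q[2]));print(r.fun.reshape(-1,2).round(2).tolist())
a,b=q[3:]
for n,p in dict(hinge=(a,b,.223),roof=(a+.055,b-.11,.223),gate=(a,b-.195,.223)).items(): print(n,W(q,[p]).round(4))
ro=W(q,[(a+.055,b-.11,.32)])[0]
plan(ro,90+np.degrees(q[2]))
E
```

```text
[ 0.634   0.0746 -0.2136 -0.0095  0.1215] deg -12.23607785373723
[[-0.08, 0.09], [0.33, 0.11], [-0.3, -0.28], [-0.23, 0.07], [0.17, 0.0], [0.35, 0.2], [-0.24, -0.2]]
hinge [[0.6505 0.1953 0.223 ]]
roof [[0.6809 0.0762 0.223 ]]
gate [[0.6091 0.0048 0.223 ]]
delta [16.151 -8.044 -2.216] ang [-1.0000e-02 -1.0000e-01 -1.4194e+02]
```

>>> carry_out([
  {"delta_pos": [0,0,-1],"angular": [0,0,-8],"gripper": -1},
  {"delta_pos": [0.5,-0.25,-2],"angular": [0,0,-16],"gripper": -1},
  {"delta_pos": [1.5,-0.75,-2.2],"angular": [0,0,-24],"gripper": -1},
  {"delta_pos": [2.5,-1.25,-2.2],"angular": [0,0,-32],"gripper": -1},
  {"delta_pos": [3.5,-1.75,-2.2],"angular": [0,0,-40],"gripper": -1},
  {"delta_pos": [4.5,-2.25,-2.2],"angular": [0,0,-48],"gripper": -1},
  {"delta_pos": [5.5,-2.75,-2.2],"angular": [0,0,-56],"gripper": -1},
  {"delta_pos": [6.5,-3.25,-2.2],"angular": [0,0,-64],"gripper": -1},
])

```text
time: 0.9
ee_pos: [0.4177, -0.263, 0.3191]
tcp_rot: [-2.218, -2.224, -0.0]
ft_force: [0.3, -0.4, 0.3]
grip_width: 0.0851
```

```bash
python3 - <<'E'
from h import *
print(ctrl.get_state()["joint_pos"].round(3))
plan([.6809,.0762,.32],77.8)
E
```

```text
[-0.802  0.229  1.267  0.     1.646 -0.805]
delta [ 8.464  6.601 -0.021] ang [-0.000e+00 -3.000e-02 -7.765e+01]
```

>>> carry_out([
  {"delta_pos": [1,0.8,0],"angular": [0,0,-8],"gripper": -1},
  {"delta_pos": [2,1.6,0],"angular": [0,0,-16],"gripper": -1},
  {"delta_pos": [3,2.4,0],"angular": [0,0,-24],"gripper": -1},
  {"delta_pos": [4,3.1,0],"angular": [0,0,-32],"gripper": -1},
  {"delta_pos": [5,3.9,0],"angular": [0,0,-40],"gripper": -1},
  {"delta_pos": [6,4.7,0],"angular": [0,0,-48],"gripper": -1},
  {"delta_pos": [7,5.5,0],"angular": [0,0,-56],"gripper": -1},
  {"delta_pos": [8,6.3,0],"angular": [0,0,-64],"gripper": -1},
])

```text
time: 1.7
ee_pos: [0.6662, 0.0507, 0.3189]
tcp_rot: [-0.702, -3.061, 0.0]
ft_force: [0.9, -1.9, 0.4]
grip_width: 0.0855
```

```bash
python3 - <<'E'
from h import *
print(ctrl.get_state()["joint_pos"].round(3))
plan([.6809,.0762,.275],77.8)
E
```

```text
[-0.101  0.575  0.722 -0.     1.845 -1.221]
delta [-0.054  0.735  1.098] ang [-1.000e-02 -4.000e-02 -1.363e+01]
```

>>> carry_out([
  {"delta_pos": [0,0.4,0],"angular": [0,0,-7],"gripper": -1},
  {"delta_pos": [-0.05,0.74,0.3],"angular": [0,0,-13.6],"gripper": -1},
  {"delta_pos": [-0.05,0.74,0.7],"angular": [0,0,-13.6],"gripper": -1},
  {"delta_pos": [-0.05,0.74,1.1],"angular": [0,0,-13.6],"gripper": -1},
  {"delta_pos": [-0.05,0.74,1.1],"angular": [0,0,-13.6],"gripper": -1},
  {"delta_pos": [-0.05,0.74,1.1],"angular": [0,0,-13.6],"gripper": -1},
  {"delta_pos": [-0.05,0.74,1.1],"angular": [0,0,-13.6],"gripper": -1},
  {"delta_pos": [-0.05,0.74,1.1],"angular": [0,0,-13.6],"gripper": -1},
])

```text
time: 2.5
ee_pos: [0.6804, 0.0743, 0.2763]
tcp_rot: [0.344, 3.121, 0.0]
ft_force: [-0.9, 0.1, -0.7]
grip_width: 0.0853
```

```bash
python3 - <<'E'
from h import *
p=proj("side",[[.6809,.0762,.223],[.6091,.0048,.223]]);print(p)
u,v=p.mean(0).astype(int)
snap("side","s1",(u-70,v-60,u+70,v+45),5)
print((u-70,v-60)); s=ctrl.get_state();print(proj("side",s["ee_pos"]))
plan([.6809,.0762,.208],77.8)
E
```

```text
[[333.04197683 153.08108197]
 [329.29468061 166.61497797]]
(np.int64(261), np.int64(99))
[[333.55599337 138.46502435]]
delta [-0.002  0.049  1.703] ang [ 0.01  0.07 -0.38]
```

View pics/s1.png

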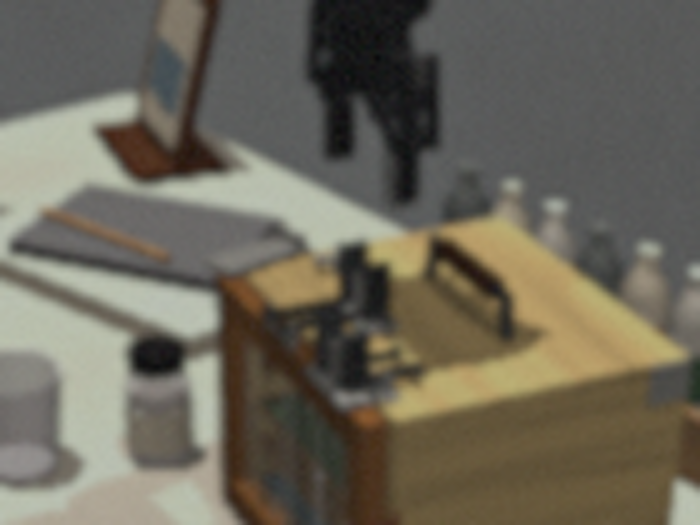

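The close view shows the roof tabs at about (352,268) and (372,290) in the crop, within about 1–2 px of the prediction. The open fingers are centred above them. I'll descend and pinch.

>>> carry_out([
  {"delta_pos": [0,0.05,0.5],"angular": [0,0,-0.4],"gripper": -1},
  {"delta_pos": [0,0.05,1.0],"angular": [0,0,-0.4],"gripper": -1},
  {"delta_pos": [0,0.05,1.4],"angular": [0,0,-0.4],"gripper": -1},
  {"delta_pos": [0,0.05,1.7],"angular": [0,0,-0.4],"gripper": -1},
  {"delta_pos": [0,0.05,1.7],"angular": [0,0,-0.4],"gripper": -1},
  {"delta_pos": [0,0.05,1.7],"angular": [0,0,-0.4],"gripper": 1},
  {"delta_pos": [0,0.05,1.7],"angular": [0,0,-0.4],"gripper": 1},
  {"delta_pos": [0,0.05,1.7],"angular": [0,0,-0.4],"gripper": 1},
], squeeze=30)

```text
time: 3.35
ee_pos: [0.6809, 0.0765, 0.2083]
tcp_rot: [0.333, 3.122, 0.001]
ft_force: [0.9, 3.7, 3.1]
grip_width: 0.0439
```

>>> carry_out([
  {"gripper": 1,"delta_pos": [0,0,0],"angular": [0,0,0]},
  {"gripper": 1,"delta_pos": [0,0,0],"angular": [0,0,0]},
  {"gripper": 1,"delta_pos": [0,0,0],"angular": [0,0,0]},
  {"gripper": 1,"delta_pos": [0,0,0],"angular": [0,0,0]},
  {"gripper": 1,"delta_pos": [0,0,0],"angular": [0,0,0]},
  {"gripper": 1,"delta_pos": [0,0,0],"angular": [0,0,0]},
  {"gripper": 1,"delta_pos": [0,0,0],"angular": [0,0,0]},
  {"gripper": 1,"delta_pos": [0,0,0],"angular": [0,0,0]},
])

```text
time: 4.15
ee_pos: [0.6813, 0.0776, 0.2093]
tcp_rot: [0.331, 3.12, 0.003]
ft_force: [1.7, 5.6, 6.4]
grip_width: 0.025
```

```bash
python3 - <<'E'
from h import *
print(proj("side",[.6091,.0048,.223]))
snap("side","s2",(261,99,401,204),5)
E
```

```text
[[329.29468061 166.61497797]]
```

View pics/s2.png

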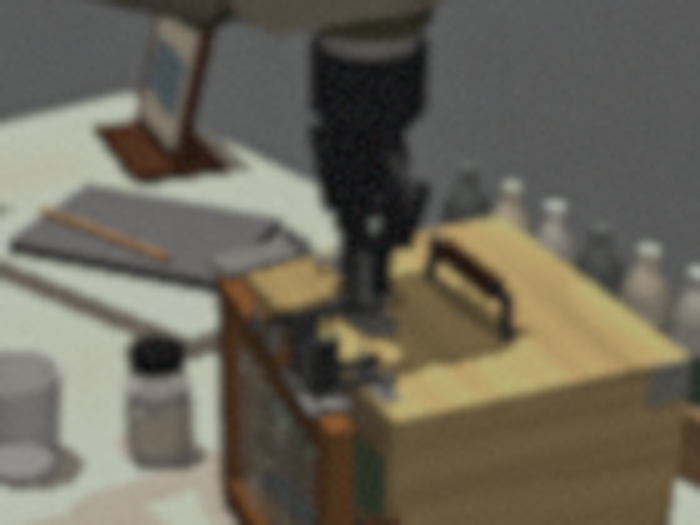

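The crop shows the gate ajar: there is a gap along its free edge at about (370,460), and its catch has moved out to about (315,350). The grip reads 25 mm, at the stops. I'll release, rise, and work out the gate-catch pose.

>>> carry_out([
  {"gripper": -1,"delta_pos": [0,0,0],"angular": [0,0,0]},
  {"gripper": -1,"delta_pos": [0,0,0],"angular": [0,0,0]},
  {"gripper": -1,"delta_pos": [0,0,0],"angular": [0,0,0]},
  {"gripper": -1,"delta_pos": [0,0,0],"angular": [0,0,0]},
  {"gripper": -1,"delta_pos": [0,0,0],"angular": [0,0,0]},
  {"gripper": -1,"delta_pos": [0,0,-0.5],"angular": [0,0,0]},
  {"gripper": -1,"delta_pos": [0,0,-1.2],"angular": [0,0,0]},
  {"gripper": -1,"delta_pos": [0,0,-1.8],"angular": [0,0,0]},
])

```text
time: 5.0
ee_pos: [0.6806, 0.0763, 0.2806]
tcp_rot: [0.333, 3.123, -0.0]
ft_force: [-0.4, -0.2, 0.6]
grip_width: 0.0853
```

```bash
cat >> h.py <<'E'
H=np.array([.6505,.1953])
def gate(th,z=.208,r=.195):
    a=np.radians(-90-12.24)-th
    return np.r_[H+r*np.array([np.cos(a),np.sin(a)]),z],90-12.24-np.degrees(th)
E
python3 - <<'E'
from h import *
s=ctrl.get_state();print(s["ee_pos"],s["grip_width"],s["joint_pos"].round(2))
p,y=gate(.10,.28);print(p,y);plan(p,y)
E
```

```text
[0.68055214 0.07627263 0.2806448 ] 0.08528435169261235 [-0.06  0.62  0.75 -0.    1.77 -1.42]
[0.59034017 0.00981201 0.28      ] 72.03042204869178
delta [ 1.854 -2.1    0.015] ang [-0.    0.02  5.79]
```

>>> carry_out([
  {"gripper": -1,"delta_pos": [0.6,-0.7,0],"angular": [0,0,2]},
  {"gripper": -1,"delta_pos": [1.2,-1.4,0],"angular": [0,0,4]},
  {"gripper": -1,"delta_pos": [1.85,-2.1,0],"angular": [0,0,5.8]},
  {"gripper": -1,"delta_pos": [1.85,-2.1,0],"angular": [0,0,5.8]},
  {"gripper": -1,"delta_pos": [1.85,-2.1,0],"angular": [0,0,5.8]},
  {"gripper": -1,"delta_pos": [1.85,-2.1,0],"angular": [0,0,5.8]},
  {"gripper": -1,"delta_pos": [1.85,-2.1,0],"angular": [0,0,5.8]},
  {"gripper": -1,"delta_pos": [1.85,-2.1,0],"angular": [0,0,5.8]},
])

```text
time: 5.8
ee_pos: [0.5911, 0.0103, 0.279]
tcp_rot: [-0.489, -3.103, -0.0]
ft_force: [-0.2, 0.4, -0.1]
grip_width: 0.0855
```

```bash
python3 - <<'E'
from h import *
p,y=gate(.10,.208);plan(p,y)
g=p.copy();g[2]=.22;print(proj("side",g),(proj("side",g)-[261,99])*5)
snap("side","s3",(261,99,401,204),5)
E
```

```text
delta [ 0.014 -0.017  1.774] ang [-0.   -0.02  0.05]
[[323.52668787 168.52326323]] [[312.63343937 347.61631617]]
```

View pics/s3.png

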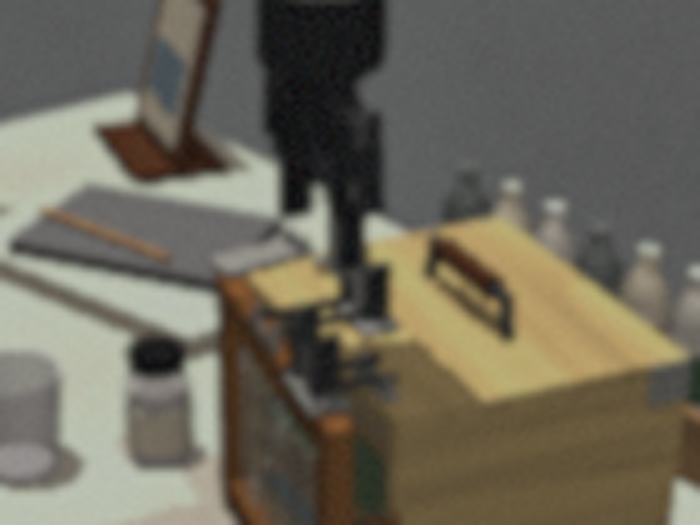

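The gate catch tabs are at about (300,335) and (322,362) in the crop, midpoint (311,350) against a predicted (313,348). I'll descend and pinch.

>>> carry_out([
  {"delta_pos": [0,0,0.5],"angular": [0,0,0],"gripper": -1},
  {"delta_pos": [0,0,1.0],"angular": [0,0,0],"gripper": -1},
  {"delta_pos": [0,0,1.4],"angular": [0,0,0],"gripper": -1},
  {"delta_pos": [0,0,1.75],"angular": [0,0,0],"gripper": -1},
  {"delta_pos": [0,0,1.75],"angular": [0,0,0],"gripper": 1},
  {"delta_pos": [0,0,1.75],"angular": [0,0,0],"gripper": 1},
  {"delta_pos": [0,0,1.75],"angular": [0,0,0],"gripper": 1},
  {"delta_pos": [0,0,1.75],"angular": [0,0,0],"gripper": 1},
], squeeze=55)

```text
time: 6.65
ee_pos: [0.5913, 0.01, 0.2109]
tcp_rot: [0.49, 3.1, 0.001]
ft_force: [0.3, 2.9, 9.4]
grip_width: 0.0286
```

>>> carry_out([
  {"gripper": 1,"delta_pos": [0,0,0],"angular": [0,0,0]},
  {"gripper": 1,"delta_pos": [0,0,0],"angular": [0,0,0]},
  {"gripper": 1,"delta_pos": [0,0,0],"angular": [0,0,0]},
  {"gripper": 1,"delta_pos": [0,0,0],"angular": [0,0,0]},
  {"gripper": 1,"delta_pos": [0,0,0],"angular": [0,0,0]},
  {"gripper": 1,"delta_pos": [0,0,0],"angular": [0,0,0]},
  {"gripper": 1,"delta_pos": [0,0,0],"angular": [0,0,0]},
  {"gripper": 1,"delta_pos": [0,0,0],"angular": [0,0,0]},
])

```text
time: 7.45
ee_pos: [0.5917, 0.0112, 0.2114]
tcp_rot: [0.489, 3.098, 0.004]
ft_force: [3.3, 7.4, 7.4]
grip_width: 0.0244
```

```bash
cat >> h.py <<'E'
def arc(ths,z,r=.195):
    s=ctrl.get_state();R0=R.from_rotvec(s["tcp_rot"]).as_matrix();p0=s["ee_pos"]
    v=p0[:2]-H;th=-(np.arctan2(v[1],v[0])-np.radians(-102.24));print("th",th,"r",np.hypot(*v),s["ft_force"],s["grip_width"],s["joint_pos"].round(2))
    for t in ths:
        p,y=gate(t,z,r);print(round(t,3),end=' ');plan(p,y,R0,p0)
E
python3 - <<'E'
from h import *
arc(.1+.05*np.arange(1,9),ctrl.get_state()["ee_pos"][2])
E
```

```text
th 0.09548702993137326 r 0.19326472531958466 [3.26873457 7.40433113 7.39784427] 0.02438162846845225 [-0.18  0.47  1.22  0.    1.46 -1.44]
0.15 delta [ 0.265 -0.037 -0.001] ang [0.2  0.24 2.91]
0.2 delta [ 0.509 -0.019 -0.002] ang [0.2  0.24 5.77]
0.25 delta [ 0.75   0.012 -0.003] ang [0.21 0.23 8.64]
0.3 delta [ 0.99   0.054 -0.004] ang [ 0.22  0.23 11.5 ]
0.35 delta [ 1.228  0.109 -0.005] ang [ 0.22  0.22 14.37]
0.4 delta [ 1.462  0.175 -0.006] ang [ 0.23  0.22 17.23]
0.45 delta [ 1.693  0.253 -0.007] ang [ 0.23  0.21 20.1 ]
0.5 delta [ 1.92   0.343 -0.007] ang [ 0.24  0.21 22.96]
```

>>> carry_out([
  {"delta_pos": [0.26,0.02,-0.03],"angular": [0,0,2.9],"gripper": 1},
  {"delta_pos": [0.51,0.04,-0.05],"angular": [0,0,5.8],"gripper": 1},
  {"delta_pos": [0.75,0.07,-0.05],"angular": [0,0,8.6],"gripper": 1},
  {"delta_pos": [0.99,0.11,-0.05],"angular": [0,0,11.5],"gripper": 1},
  {"delta_pos": [1.23,0.17,-0.05],"angular": [0,0,14.4],"gripper": 1},
  {"delta_pos": [1.46,0.23,-0.05],"angular": [0,0,17.2],"gripper": 1},
  {"delta_pos": [1.69,0.31,-0.05],"angular": [0,0,20.1],"gripper": 1},
  {"delta_pos": [1.92,0.4,-0.05],"angular": [0,0,23],"gripper": 1},
])

```text
time: 8.25
ee_pos: [0.5238, 0.0493, 0.2115]
tcp_rot: [1.101, 2.938, 0.003]
ft_force: [10.1, 2.1, -8.8]
grip_width: 0.0242
```

```bash
python3 - <<'E'
from h import *
arc(.5+.05*np.arange(1,9),ctrl.get_state()["ee_pos"][2])
snap("side","s4",(200,80,360,200),5)
E
```

```text
th 0.5010901439918714 r 0.19336708916216339 [10.06398255  2.08146928 -8.84342146] 0.024243805148731867 [-0.13  0.35  1.4   0.    1.38 -0.99]
0.55 delta [ 0.238 -0.036 -0.001] ang [0.19 0.17 2.66]
0.6 delta [ 0.481 -0.018 -0.001] ang [0.2  0.16 5.52]
0.65 delta [ 0.723  0.011 -0.002] ang [0.2  0.16 8.39]
0.7 delta [ 0.963  0.053 -0.003] ang [ 0.21  0.15 11.25]
0.75 delta [ 1.201  0.106 -0.003] ang [ 0.21  0.15 14.12]
0.8 delta [ 1.436  0.172 -0.004] ang [ 0.21  0.14 16.98]
0.85 delta [ 1.667  0.249 -0.004] ang [ 0.22  0.14 19.85]
0.9 delta [ 1.894  0.337 -0.004] ang [ 0.22  0.13 22.71]
```

View pics/s4.png

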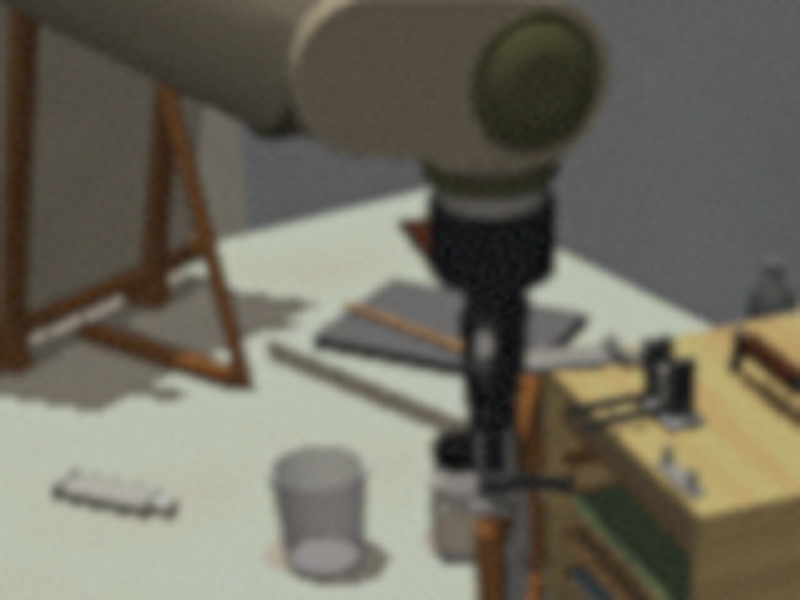

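The gate follows, about half open, with the gripper on its catch at (495,450). Next I go through the airing notch.

>>> carry_out([
  {"delta_pos": [0.24,0.02,0.02],"angular": [0,0,2.8],"gripper": 1},
  {"delta_pos": [0.48,0.03,0.03],"angular": [0,0,5.6],"gripper": 1},
  {"delta_pos": [0.73,0.06,0.03],"angular": [0,0,8.4],"gripper": 1},
  {"delta_pos": [0.97,0.1,0.03],"angular": [0,0,11.3],"gripper": 1},
  {"delta_pos": [1.21,0.15,0.03],"angular": [0,0,14.2],"gripper": 1},
  {"delta_pos": [1.44,0.22,0.03],"angular": [0,0,17],"gripper": 1},
  {"delta_pos": [1.67,0.3,0.03],"angular": [0,0,19.9],"gripper": 1},
  {"delta_pos": [1.9,0.38,0.03],"angular": [0,0,22.8],"gripper": 1},
])

```text
time: 9.1
ee_pos: [0.4764, 0.1101, 0.2114]
tcp_rot: [1.66, 2.662, 0.003]
ft_force: [7.4, 1.6, -0.4]
grip_width: 0.0243
```

```bash
python3 - <<'E'
from h import *
arc(.9+.05*np.arange(1,9),ctrl.get_state()["ee_pos"][2],.1935)
E
```

```text
th 0.9019423301746654 r 0.1938328098279473 [ 7.39076171  1.62246649 -0.42911139] 0.02426589167678236 [-0.02  0.29  1.5  -0.    1.35 -0.47]
0.95 delta [ 0.232  0.014 -0.001] ang [0.25 0.15 2.77]
1.0 delta [ 0.474  0.032 -0.001] ang [0.25 0.14 5.63]
1.05 delta [ 0.714  0.061 -0.002] ang [0.26 0.14 8.5 ]
1.1 delta [ 0.952  0.103 -0.002] ang [ 0.26  0.13 11.36]
1.15 delta [ 1.188  0.157 -0.003] ang [ 0.26  0.13 14.22]
1.2 delta [ 1.421  0.222 -0.003] ang [ 0.27  0.12 17.09]
1.25 delta [ 1.65   0.299 -0.003] ang [ 0.27  0.11 19.95]
1.3 delta [ 1.875  0.387 -0.003] ang [ 0.27  0.11 22.82]
```

>>> carry_out([
  {"delta_pos": [0.24,0.01,0],"angular": [0,0,2.8],"gripper": 1},
  {"delta_pos": [0.48,0.03,0],"angular": [0,0,5.6],"gripper": 1},
  {"delta_pos": [0.72,0.06,0],"angular": [0,0,8.5],"gripper": 1},
  {"delta_pos": [0.96,0.1,0],"angular": [0,0,11.4],"gripper": 1},
  {"delta_pos": [1.19,0.16,0],"angular": [0,0,14.2],"gripper": 1},
  {"delta_pos": [1.42,0.22,0],"angular": [0,0,17.1],"gripper": 1},
  {"delta_pos": [1.65,0.3,0],"angular": [0,0,20],"gripper": 1},
  {"delta_pos": [1.88,0.39,0],"angular": [0,0,22.8],"gripper": 1},
])

```text
time: 9.9
ee_pos: [0.4564, 0.1844, 0.2114]
tcp_rot: [2.155, 2.283, 0.002]
ft_force: [2.1, -2.2, 4.1]
grip_width: 0.0241
```

```bash
python3 - <<'E'
from h import *
arc([1.35,1.4,1.42,1.44],ctrl.get_state()["ee_pos"][2],.1937)
E
```

```text
th 1.3013241005558793 r 0.1944162709299108 [ 2.1292995  -2.24196862  4.06907239] 0.024068984378604445 [ 0.14  0.3   1.49 -0.    1.35  0.09]
1.35 delta [ 0.236  0.024 -0.   ] ang [0.16 0.05 2.9 ]
1.4 delta [ 0.477  0.042 -0.   ] ang [0.16 0.05 5.76]
1.42 delta [ 0.573  0.053 -0.   ] ang [0.16 0.04 6.91]
1.44 delta [ 0.669  0.066 -0.   ] ang [0.16 0.04 8.06]
```

>>> carry_out([
  {"delta_pos": [0.2,0.01,-0.02],"angular": [0,0,2.4],"gripper": 1},
  {"delta_pos": [0.4,0.02,-0.02],"angular": [0,0,4.8],"gripper": 1},
  {"delta_pos": [0.52,0.03,-0.02],"angular": [0,0,6.2],"gripper": 1},
  {"delta_pos": [0.62,0.04,-0.02],"angular": [0,0,7.4],"gripper": 1},
  {"delta_pos": [0.62,0.04,-0.02],"angular": [0,0,7.4],"gripper": 1},
  {"delta_pos": [0.62,0.04,-0.02],"angular": [0,0,7.4],"gripper": 1},
  {"delta_pos": [0.62,0.04,-0.02],"angular": [0,0,7.4],"gripper": 1},
  {"delta_pos": [0.62,0.04,-0.02],"angular": [0,0,7.4],"gripper": 1},
])

```text
time: 10.7
ee_pos: [0.4563, 0.2091, 0.2114]
tcp_rot: [2.296, 2.143, 0.002]
ft_force: [2.8, -3.0, 2.8]
grip_width: 0.0246
```

```bash
python3 - <<'E'
from h import *
arc([1.44],ctrl.get_state()["ee_pos"][2],.1944)
snap("side","s5",(200,80,360,200),5)
snap("top","t5",k=1.25)
E
```

```text
th -4.8550975893566 r 0.19467725815953585 [ 2.81749057 -3.04910914  2.84009185] 0.024608643239848974 [ 0.19  0.31  1.46 -0.    1.36  0.26]
1.44 delta [0.058 0.007 0.   ] ang [ 0.08 -0.01  0.77]
```

View pics/s5.png

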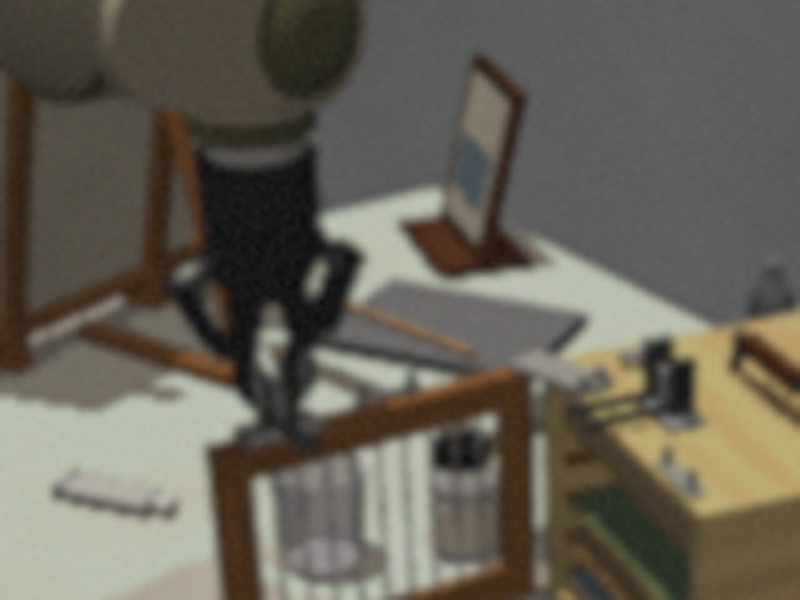

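View pics/t5.png

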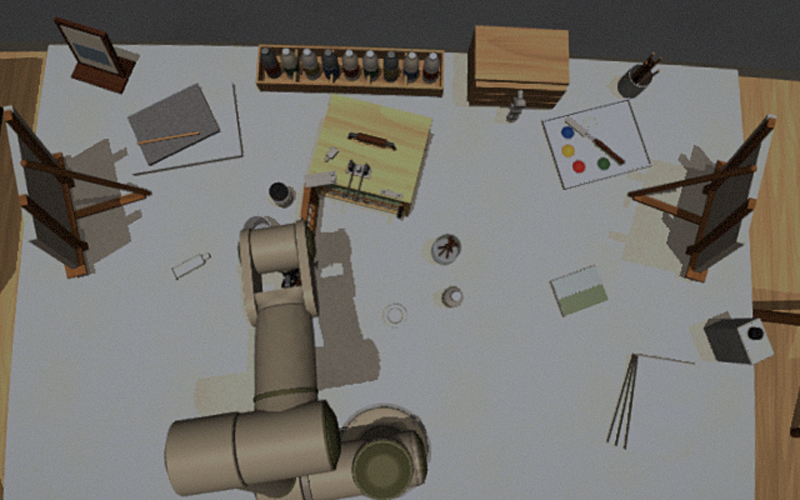

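In the side crop the gate is wide open at right angles, with the catch pinched at about (280,420). In the top view all the loose objects are where they stood. The angle is -4.855 + 2π = 1.43 rad. Handing in.

```bash
python3 -c "
from bench import ctrl
print(ctrl.sign_off())"
```

```text
the job is handed in; nothing more can be done
None
```

The carrier is open, and I handed the job in with the gripper still pinching the gate's catch and holding the gate wide open. It took about 11 s of the 45 s allowed.

- **Roof catch:** I pinched it to its stops (25 mm opening), and the picture showed the gate spring ajar onto its safety catch.
- **Gate:** I pinched the gate's catch with 55 N and swung the gate out past the airing notch. My estimate is that it stands at about 1.43 rad, against the stop at 1.45. That comes from the gripper's position and my fitted hinge point.
- **Last checks:** The grip reads 24.6 mm and the external force on the tool is about 5 N. In the top view the loose objects stand where they did.
- **What disagreed:** The fitted hinge and catch positions were about 1–2 mm off. That gave side and vertical forces up to about 9 N, so I trimmed the swing to suit. I left two roughly read front roof corners out of the pose fit because they did not match the rest.

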